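# Raise the tool rest of a sharpening jig by four clicks

### The arm

A 7-joint arm with a two-finger parallel gripper is mounted at the origin on a cart in front of the work surface, level with it; the furniture and walls round the work are solid. World frame = base frame: x ahead of the robot, y to its left, z up, the work surface at z = 0. Lengths are in mm, angles in degrees, forces in N, time in s.
With the tool pointing down it reaches from about 425 to 800 mm from the base axis. Payload 8.3 kg.
Tool frame: the origin (TCP) lies on the centre line of the jaws, within the pads' length; the fingertips stand 22 mm ahead of it and the grasp point (between the pads) lies 3 mm ahead of it (env.tcp_to_tips is the distance from the TCP to the fingertips, in mm); z points along the fingers, y is the line along which they close (so a half turn about z gives the same grasp; the last joint's range is limited). The gripper opens to 85 mm and grips with 20 to 120 N. Pads are 22 mm wide; open, the fingers measure 114 mm over their backs; the gripper's body (76 mm by 85 mm) begins 54 mm behind the grasp point. The pads swing forward as they close: fully open they stand 13 mm farther back than shut.
Start: joints at [64.807, 21.967, 0.94, 78.501, -0.361, 79.538, -2.664], TCP at [230.001, -581.123, 253.279] pointing down, gripper open.
Joint ranges: [-169.22, 169.22], [-14.56, 117.87], [-87.37, 89.26], [10.42, 133.3], [-82.24, 262.24], [0.94, 117.77], [-172.7, 172.7]. Speed limits (degrees/s): [136.94, 136.94, 172.46, 172.46, 180, 180, 180].

### API

Orientations are given as [roll, pitch, yaw] about the fixed x, y, z axes, in that order (R = Rz(yaw) Ry(pitch) Rx(roll)).
In Python, from cell import env gives the robot as it stands. Calls block until the motion is done:
- env.move_pose(position, orientation): joint-space move of the TCP to a pose.
- env.move_linear(position, ori=None, v=150, max_force=None): straight line of the TCP; ori=None keeps the orientation; v is the mean speed in mm/s. With max_force (N) it stops when the force on the tool has changed by that much, and returns True; else False.
- env.move_j(angles): joint-space move.
- env.gripper_to(opening, newtons=None): finger opening in mm; newtons is the grip in N (None keeps the last); returns when the fingers have stopped.
- env.dwell(seconds).
- env.ik(position, orientation): joint angles nearest the present ones, or None.
- env.read_camera(name): name is "scene" or "top" or "wrist"; returns the picture (400x640x3 uint8, red, green, blue); there is no depth.
- env.camera_info(name): a dict with "fovy" (degrees; the focal length in pixels is half the picture's height over the tangent of half this angle, whatever the lens; pixels are square), "cx", "cy" (the principal point, pixels), "view" (4x4, takes a point from world to camera coordinates); the wrist camera has in their place "T_tool_cam" (4x4, takes a point from camera to tool coordinates, whose origin is the TCP and whose axes are the flange's). Camera axes: x right, y down, z forward; pixel columns grow to the right and rows downward; lengths in mm; the calibration is good to about 2 mm. A picture is of the moment at which its call begins: read the wrist's pose just before it. camera_info takes no time and is no camera call.
A pose or a line that the arm cannot do raises env.IKError and nothing moves.
- env.sign_off(): hands the job in; it is judged then, once.
Readings, each from a call of its own:
- env.get_clock(): time.
- env.get_qpos(): joint angles.
- env.get_joint_velocities(): joint speeds.
- env.get_joint_torque(): joint torques, N m.
- env.get_ee_pos(): TCP position.
- env.get_tool_rot(): TCP orientation.
- env.get_contact_force(): force on the tool from outside, world axes, zero at the start.
- env.get_moment(): the same for the moment, N m.
- env.get_finger_gap(): finger opening in mm.
- env.get_finger_force(): force on a finger pad.
Only numpy, scipy, OpenCV 4.12 (cv2) and the standard library are available. Lean on these libraries where they do the work, as an engineer would, in place of code of your own. Each camera call takes 0.05 s, during which the arm holds its last target. There are 200 camera calls.

### The job

Raise the tool rest of the sharpening jig by exactly four clicks: with a fingertip, push the upright black tab of its round click-stop dial clockwise (seen from above), counting the clicks, and leave the dial resting in the fourth click stop from where it stands now, without ever going past it. Only push the tab from one side, do not pinch it, and leave the chisel, the eraser and the two wooden offcuts lying where they are.

Things in the scene. Friction and masses are not known exactly. Their poses are not given: they have to be found in the camera images.
- jig: the sharpening jig: a dark steel plate 130 x 290 mm, its top 20 mm above the table, standing firmly (it does not move). Origin on the table under the dial's axis, z up; the plate reaches from x = -65 to +65 mm and y = -225 to +65 mm in this frame. Its yaw varies from -17 to +32 degrees.
- stone: the whetstone 50 x 150 x 22 mm fixed on the jig's plate, on the dial's -y side, 66 mm or more from its axis; top 42 mm above the table; origin at the centre of its underside
- rest (a joint): height of the steel wire tool rest in m, 0 at the start: a bow of 9 mm wire behind the stone, at x = 45 mm, y = -80 to -200 mm in the jig's frame, about 63 mm high; the dial lifts it 2.5 mm per click
- dial_axis (a point): centre of the dial's flat top, on its upright axis, 36.5 mm above the table; it has the jig's axes. The dial is a knurled aluminium disc 90 mm across (the plate's top lies 16.5 mm below its top). Nothing but the tab stands more than 2 mm above the disc.
- tab (a point): centre of the upright black tab standing on the dial, 30 mm from the dial's axis, 48 mm above the table; turns with the dial. The tab is 28 mm long radially (16 to 44 mm from the axis), 16 mm thick and rises 24 mm above the disc, to 60 mm above the table. At the start it points along the jig's -x axis (to the robot). A thin light line runs along its top
- tab_push: the half of the tab (8 mm thick) on the anticlockwise side: a fingertip pushing its flat face turns the dial clockwise. Origin 30 mm from the dial's axis on the tab's mid-plane, at the disc's top; its -y axis points out of the face to push, 8 mm from the origin; its -x axis points outward from the dial's axis
- tab_back: the other half of the tab (8 mm thick), on the clockwise side; same origin and axes as tab_push, its outer face 8 mm along +y. Pressing on both halves at once counts as pinching
- dial (a joint): the dial's angle in rad, 0 at the start, growing clockwise from above, with end stops just below 0 and past the seventh click. Click stops every 0.5236 rad (30 degrees), each with a short mark on the plate; the fourth is 2.094. Past the middle between two stops it snaps into the next by itself; short of it, it falls back. Passing a click takes 2 to 4 N at the tab
- chisel: wood-carving chisel with a black handle, 26 x 235 x 26 mm, lying loose behind the stone; origin at the centre of its underside
- offcut_square: light wooden offcut 45 x 50 x 22 mm, loose on the table; origin at the centre of its underside
- offcut_long: dark wooden offcut 28 x 90 x 12 mm, loose on the table in front of the stone; origin at the centre of its underside
- eraser: eraser 21 x 45 x 13 mm, loose on the table behind the dial; origin at the centre of its underside

How it is judged (in metres and radians):
At the end, for the whole second after the job is handed in: The dial rests in its fourth click stop (2.094 rad, within 0.15 rad), at rest, the tool rest is 10 mm (within 1 mm) higher than before, and chisel, eraser and both offcuts lie within 20 mm of where they began (value of joint rest between 0.009 and 0.011 m and value of joint dial between 1.9444 and 2.2444 rad and velocity of joint dial between -0.1 and 0.1 rad/s and distance of each of chisel, offcut_square, offcut_long, eraser from where it was at the start of the episode below 0.02 m); the robot touches nothing.
It fails at once if the dial is turned past the fourth click stop (more than 0.3 rad beyond it) (value of joint dial above 2.3944 rad).
It fails at once if the tab is pinched: the fingers press on both of its halves at once, over 3 N on each (contact force between the fingers and tab_push above 3 N and contact force between the fingers and tab_back above 3 N).
It fails at once if the chisel, the eraser or an offcut is pushed away or lifted (more than 20 mm) (distance of any of chisel, offcut_square, offcut_long, eraser from where it was at the start of the episode above 0.02 m).
It also fails if it takes over 48 s, if anything falls off the work surface, if the arm or the gripper's body presses on something with over 40 N, if the wrist force passes 120 N, or if a joint passes its speed limit or range.

## Working session

There is one attempt and no reset: what is moved stays moved. The work goes in short steps, each a Python script; the robot and the scene stay as the last script left them, time stands still between calls to the robot, and variables do not carry over. Pictures are saved under pics/ and viewed, at most 10 in all, crops included, and the job is handed in when it is done.

```bash
mkdir -p pics; python3 - <<'E'
from cell import env
import cv2,numpy as np
for n in("top","scene"):
    cv2.imwrite(f"pics/{n}0.png",env.read_camera(n)[...,::-1])
    i=env.camera_info(n);print(n,i["fovy"],i["cx"],i["cy"],np.round(i["view"],3).tolist())
print(env.get_clock(),env.get_tool_rot(),env.tcp_to_tips)
E
```

```text
top 54.10220800737327 320.2339139115104 195.24137875761474 [[-0.008, -1.0, -0.007, -26.697], [-0.994, 0.008, -0.11, 602.372], [0.11, 0.006, -0.994, 861.633], [0.0, 0.0, 0.0, 1.0]]
scene 45.399366149998976 311.72117315103355 198.22384359577518 [[-0.879, -0.476, -0.012, 525.495], [-0.187, 0.368, -0.911, 198.381], [0.438, -0.799, -0.413, 621.948], [0.0, 0.0, 0.0, 1.0]]
0.1 [-1.79899865e+02  2.95107258e-03  2.15908385e+01] 22.0
```

View pics/top0.png

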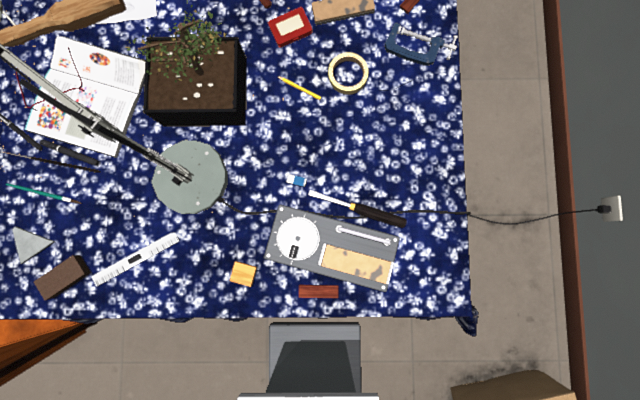

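View pics/scene0.png

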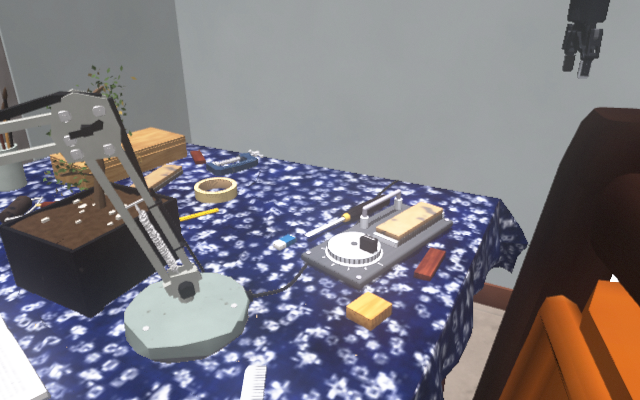

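The top view shows the jig with its dial at about (297,237), the tab at about (295,252), and plate corners near (278,207), (399,236), (385,289) and (265,257). In the scene view, the lamp is well clear of the dial. Next I'll fit a rough pose, then go above it with the gripper closed and take a wrist picture.

```bash
cat > h.py <<'E'
from cell import env
import cv2,numpy as np
from scipy.spatial.transform import Rotation as R
from scipy.optimize import least_squares
def cam(n):
    i=env.camera_info(n);f=200/np.tan(np.radians(i["fovy"]/2))
    if n!="wrist": V=np.array(i["view"])
    else:
        T=np.eye(4);T[:3,:3]=R.from_euler("xyz",env.get_tool_rot(),degrees=True).as_matrix();T[:3,3]=env.get_ee_pos()
        V=np.linalg.inv(T@np.array(i["T_tool_cam"]))
    return V,f,i["cx"],i["cy"]
def proj(c,P):
    V,f,cx,cy=c;q=np.atleast_2d(P)@V[:3,:3].T+V[:3,3]
    return np.c_[f*q[:,0]/q[:,2]+cx,f*q[:,1]/q[:,2]+cy]
def toworld(p,P):
    c,s=np.cos(p[2]),np.sin(p[2]);P=np.atleast_2d(np.array(P,float))
    return np.c_[p[0]+c*P[:,0]-s*P[:,1],p[1]+s*P[:,0]+c*P[:,1],P[:,2]]
def fit(c,P,uv,p0=(600,0,0)):
    r=least_squares(lambda p:(proj(c,toworld(p,P))-uv).ravel(),p0,x_scale=(10,10,.1));return r.x,np.sqrt(np.mean(r.fun**2))
E
python3 - <<'E'
from h import *
P=[(65,65,20),(65,-225,20),(-65,-225,20),(-65,65,20),(0,0,36.5)]
p,e=fit(cam("top"),P,[(278,207),(399,236),(385,289),(265,257),(297,237)],(600,0,-.2))
print(p,np.degrees(p[2]),e)
env.gripper_to(0);print(env.tcp_to_tips,env.get_finger_gap())
yaw=np.degrees(p[2])
print(np.round(env.camera_info("wrist")["T_tool_cam"],2).tolist())
for y in range(-180,180,30):
    q=env.ik([p[0],p[1],250],[180,0,y]);print(y,None if q is None else np.round(q))
print(env.get_clock())
E
```

```text
[ 5.05588307e+02  2.12156415e+01 -2.57896748e-01] -14.776395217077164 1.7028240231936695
22.0 -0.11590387370129109
[[-0.0, -0.96, -0.29, 76.37], [1.0, -0.0, 0.0, -1.42], [-0.0, -0.29, 0.96, -120.78], [0.0, 0.0, 0.0, 1.0]]
-180 [ 34.  12. -46.  96.   9.  76.  77.]
-150 [ 53.  21. -73.  95.  20.  79.  97.]
-120 [ 53.  21. -73.  95.  20.  79. 127.]
-90 [ 53.  21. -73.  95.  20.  79. 157.]
-60 [  23.   10.  -32.   96.    5.   76. -160.]
-30 [  25.   10.  -35.   96.    6.   76. -131.]
0 [  27.   10.  -37.   96.    6.   76. -101.]
30 [ 28.  10. -38.  96.   7.  76. -71.]
60 [ 29.  11. -39.  96.   7.  76. -42.]
90 [ 29.  11. -40.  96.   7.  76. -12.]
120 [ 30.  11. -41.  96.   7.  76.  18.]
150 [ 31.  11. -42.  96.   8.  76.  48.]
0.8667
```

```bash
python3 - <<'E'
from h import *
env.move_pose([505,21,230],[180,0,75])
print(env.get_clock(),env.get_qpos(),env.get_ee_pos(),env.get_tool_rot())
c=cam("wrist");im=env.read_camera("wrist")[...,::-1].copy()
cv2.imwrite("pics/w1.png",im)
p=(505.6,21.2,-.2579)
t=np.linspace(0,2*np.pi,24,0)
print(np.round(proj(c,toworld(p,[(0,0,36.5),(-30,0,60),(65,65,20)]))))
E
```

```text
3.225 [ 28.90004487  11.36894638 -39.38391183  97.60986245   7.49622187
  73.70057393 -27.18715424] [505.22078522  19.60184071 229.88722274] [-1.79993337e+02  1.19300929e-02  7.48573758e+01]
[[316. 183.]
 [286. 189.]
 [377. 119.]]
```

View pics/w1.png

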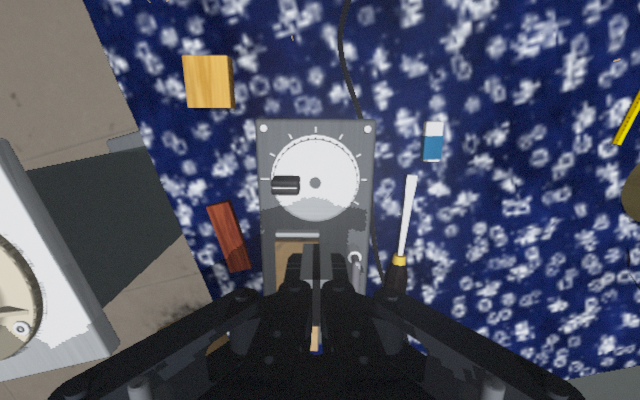

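The wrist view confirms this: dial hub at (315,183), far plate corners at (257,121) and (376,120), tab top centre at about (286,185). I'll refit, descend beside the tab, and run a guarded push to find its face.

```bash
cat >> h.py <<'E'
def pose(p,a,r,off,z,far=0):
    """finger at dial angle a(deg clockwise), radius r, off = tool centre behind tab mid-plane"""
    yaw=np.degrees(p[2])-a; y=np.radians(yaw)
    x=np.array([np.cos(y),np.sin(y)]);n=np.array([-x[1],x[0]])   # -x radial outward, push along +n
    q=np.array(p[:2])-r*x-off*n
    return [q[0],q[1],z],[180,0,yaw+90]
E
python3 - <<'E'
from h import *
c=cam("wrist")
p,e=fit(c,[(-65,65,20),(65,65,20),(0,0,36.5)],[(257,120.5),(376,120),(315.5,181.5)],(505,21,-.25))
print(p,np.degrees(p[2]),e,np.round(proj(c,toworld(p,[(-30,0,60),(-45,0,36.5),(45,0,36.5)]))))
np.save("p.npy",p)
env.move_linear(pose(p,0,30,30,110)[0],ori=pose(p,0,30,30,110)[1],v=150)
print(env.move_linear(pose(p,0,30,30,66)[0],v=60,max_force=6))
print(env.get_ee_pos(),env.get_contact_force(),env.get_clock())
print(env.move_linear(pose(p,0,30,12,66)[0],v=15,max_force=1.2))
q=np.array(env.get_ee_pos());print(q,env.get_contact_force(),env.get_clock())
y=np.radians(np.degrees(p[2])+90);d=q[:2]-p[:2];print("off",-(d@[np.cos(y),np.sin(y)]))
cv2.imwrite("pics/s2.png",cv2.resize(env.read_camera("scene")[150:310,260:500][...,::-1],None,fx=3,fy=3))
E
```

```text
[ 5.05707523e+02  2.06931359e+01 -2.65601040e-01] -15.217818603213752 1.5899732020224076 [[286. 189.]
 [274. 183.]
 [358. 183.]]
False
[ 4.69110686e+02 -2.88794194e-01  6.61859569e+01] [ 0.4972725   0.29441302 -0.00782066] 5.1583
True
[471.30697794  10.22225767  65.64635865] [-0.08219016 -0.50830085  0.15833503] 5.9167
off 19.133490285223978
```

View pics/s2.png

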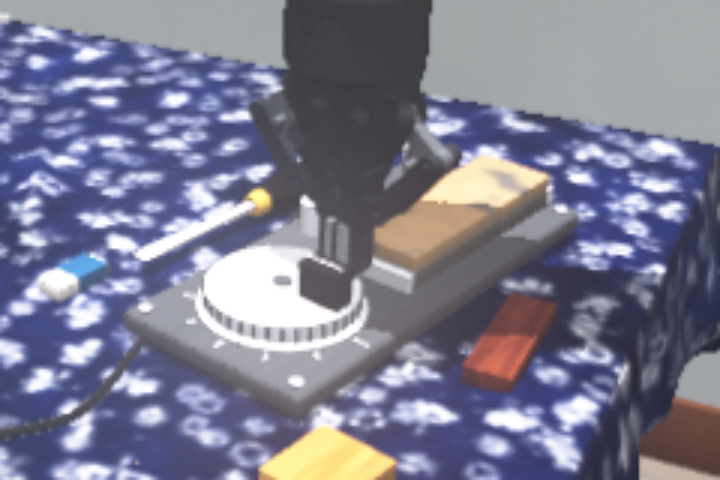

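The picture shows the fingertips against the tab face. Contact came at an offset of 19.1 mm, where 19 was expected. I'll push round to about 80° (third click) first, logging the force.

```bash
python3 - <<'E'
from h import *
p=np.load("p.npy")
for a in np.arange(5,81,5):
    q,o=pose(p,a,30,19,66); env.move_linear(q,ori=o,v=20)
    y=np.radians(o[2]);F=np.array(env.get_contact_force());e=np.array(env.get_ee_pos())-q
    print(a,"ft",round(F[:2]@[np.cos(y),np.sin(y)],2),"err",np.round(e,1),round(env.get_clock(),2))
env.dwell(.3)
cv2.imwrite("pics/s3.png",cv2.resize(env.read_camera("scene")[150:310,260:500][...,::-1],None,fx=3,fy=3))
E
```

```text
5 ft -2.04 err [-0.7 -0.5 -0.4] 6.29
10 ft -3.61 err [-0.6 -0.3 -0.3] 6.6
15 ft 0.42 err [0.8 0.6 0.4] 6.91
20 ft -0.61 err [0.5 0.3 0.3] 7.22
25 ft -0.02 err [ 0.1 -0.   0.1] 7.53
30 ft -1.94 err [-0.  -0.4 -0. ] 7.83
35 ft -2.55 err [-0.2 -0.7 -0.1] 8.14
40 ft -1.69 err [-0.1 -0.1 -0.1] 8.45
45 ft 0.02 err [0.3 0.7 0.2] 8.76
50 ft 0.29 err [0.1 0.2 0.1] 9.07
55 ft -0.89 err [0. 0. 0.] 9.38
60 ft -1.03 err [-0.3 -0.3 -0.1] 9.68
65 ft -3.6 err [-0.5 -0.5 -0.2] 9.99
70 ft -1.67 err [-0.2 -0.1 -0.1] 10.3
75 ft 0.56 err [0.6 0.4 0.3] 10.61
80 ft -0.07 err [0.2 0.2 0.1] 10.92
```

View pics/s3.png

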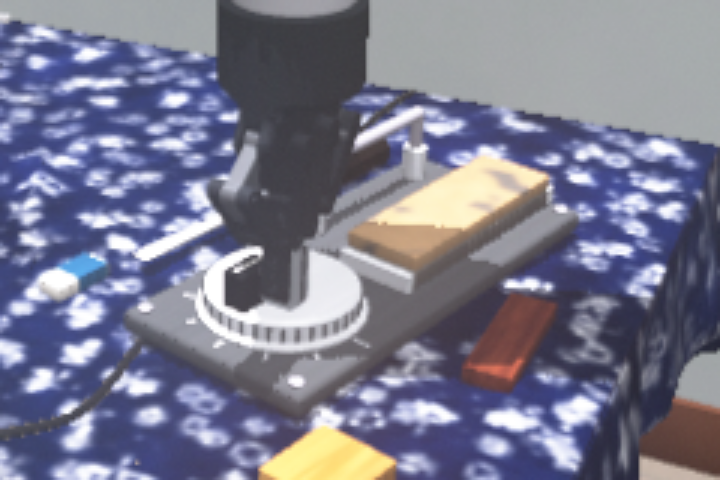

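The force peaked and dropped three times, near 13°, 40° and 70°. The tab now points along jig +y (third stop), ahead of the finger. I'll push the fourth click in small steps, stopping at the snap, then back off and look.

```bash
python3 - <<'E'
from h import *
p=np.load("p.npy");pk=0
for a in np.arange(83,114,2.):
    q,o=pose(p,a,30,19,66); env.move_linear(q,ori=o,v=12)
    y=np.radians(o[2]);f=-np.array(env.get_contact_force())[:2]@[np.cos(y),np.sin(y)];pk=max(pk,f)
    print(a,round(f,2),end="; ")
    if a>103 and pk>1.8 and f<0.5: break
env.dwell(.2)
q,_=pose(p,a,30,27,66); env.move_linear(q,v=40)
q[2]=120; env.move_linear(q,v=120)
env.move_pose([505,21,230],[180,0,75])
print(env.get_clock(),env.get_contact_force())
cv2.imwrite("pics/w4.png",cv2.resize(env.read_camera("wrist")[30:290,180:460][...,::-1],None,fx=2,fy=2))
E
```

```text
83.0 0.69; 85.0 -0.11; 87.0 -0.89; 89.0 0.47; 91.0 2.09; 93.0 3.97; 95.0 3.61; 97.0 3.7; 99.0 2.74; 101.0 1.29; 103.0 -0.09; 105.0 0.79; 107.0 0.01; 17.4333 [-0.03345407  0.38583935  0.22969336]
```

View pics/w4.png

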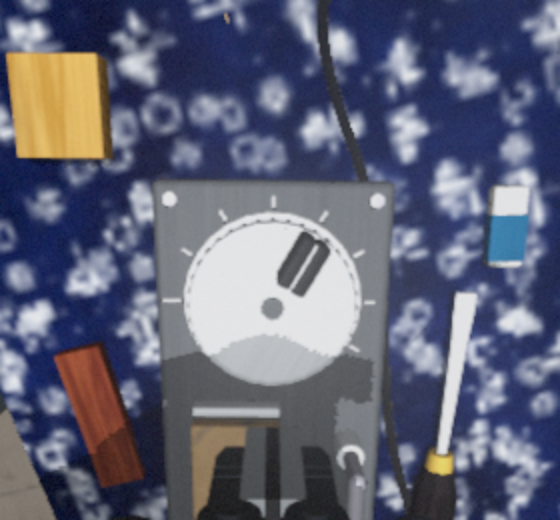

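The tab, at (303,264) in the crop, points at the fourth mark from the start at (324,216), 120° clockwise. All the loose objects look undisturbed and the robot is clear.

```bash
python3 -c "
from cell import env
print(env.sign_off())"
```

```text
the job is handed in; nothing more can be done
None
```

I pushed the dial four clicks clockwise and handed the job in: the last picture shows the tab resting at the fourth stop, the loose objects where they lay, and the arm clear. The sign-off gave no verdict, and I didn't measure the rest's 10 mm rise directly.

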